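# Tighten an eye-bolt clamp with a screwdriver as tommy bar

## Task

The eye bolt of the strap clamp that holds the steel punch on the tilted angle plate is still loose. Take the screwdriver from the tool tray, slide its shank through the eye and use it as a tommy bar to turn the eye bolt clockwise (seen from its eye end, looking down on the clamp) until it comes up hard against its stop, then draw the screwdriver out and lay it flat back in the tray. Turn the eye only with the screwdriver, never touch the clamp with the gripper, and leave the side cutters, the calipers and the tall punch where they are.

Things in the scene. Friction and masses are not known exactly. Their poses are not given: they have to be found in the camera images.
- angle_plate: Heavy grey angle plate fixed on the bench: base 150 x 150 x 14 mm, with a bright steel table (120 x 150 mm) hinged at the front and locked at 35 degrees, sloping down towards the robot. Origin: centre of the base's underside; x points from the low front to the high back, y left, z up. The table's centre is 105 mm above the bench; all on it is under 180 mm high.
- eye (a point): Centre of the eye (flat ring, hole 12, outside 28, 12 mm thick) on a 12 mm neck, 80 mm off the table. z: bolt axis, out of the table. x: axis of the hole; turns with the bolt. At the stop x points downhill and to the right (215 degrees from uphill, counter-clockwise about z); loose, further counter-clockwise: right or rear right. A 5 mm shank leans 30-35 degrees in it before the bolt turns.
- eye_bolt (a joint): Turning of the eye bolt, rad; grows clockwise seen looking down on the eye (about minus z of point eye). Begins between 0.35 and 0.9; solid stop (tight) at 1.6. It stays where it is left and takes about 0.22 N m to turn, rising to 0.3 N m over the last 0.35 rad, as the strap presses on the punch.
- clamp_strap: The black strap, 28 x 124 x 10 mm, its top 44 mm off the table, the eye bolt standing in its middle. Its right (-y) end is over the punch, its left end over a heel block. Origin: strap's underside on the bolt axis; axes like the tilted table: x uphill, y left, z out of the table along the bolt axis (leaning 35 degrees from vertical to the angle plate's -x). It sinks 8 mm per turn of the bolt.
- spare_punch: Bright steel punch block 32 x 50 x 40 mm (0.45 kg) with a round boss on its end, loose, lying on its side on the tilted table against the stop bar, under the strap. Origin: centre of the 32 x 50 mm end away from the boss, 25 mm to the right of the bolt axis.
- screwdriver: Loose screwdriver, 166 mm long, 60 g, lying in the tray. Its own y runs from the tip to the handle, z is up, and the origin is mid-length at the underside, 10 mm below the screwdriver's centre line. Orange round handle 19 mm across from y = -3 to +83 mm, steel shank 5 mm across from y = -83 (tip) to -3 mm.
- driver_tip (a point): Tip of the screwdriver's shank, on its centre line.
- shank_15 (a point): Centre line of the shank, 15 mm from the tip.
- shank_30 (a point): Centre line of the shank, 30 mm from the tip.
- shank_45 (a point): Centre line of the shank, 45 mm from the tip.
- shank_60 (a point): Centre line of the shank, 60 mm from the tip.
- driver_end (a point): End of the orange handle, on the centre line.
- tool_tray: Black tool tray, 160 (x) x 235 (y) mm, fixed on the bench. Origin: centre of its underside; floor 2 mm thick, inside 144 x 220 mm, walls with an outward rim at 29 mm. The screwdriver lies along y some 22 mm from the middle on the -x side, handle to +y; the side cutters lie along y at about x = +45 mm.
- side_cutters: Loose side cutters with red grips, 43 x 132 x 11 mm, lying in the tray; origin at the middle of the underside.
- calipers: Loose steel calipers, 72 x 200 x 17 mm, lying on the bench; origin at the middle of the underside.
- tall_punch: Loose bright steel punch block 35 x 35 x 58 mm standing on the bench to the left of the angle plate; origin at the middle of its foot.
Mind the look-alikes: they are no part of the job. Leave any orange look-alike of the spare_punch alone.

How it is judged (in metres and radians):
On the way, in this order (a step that is already met when the one before it is completed fails the run):
1. the screwdriver's shank is through the eye (distance between any of shank_15, shank_30, shank_45, shank_60 and eye below 0.012 m and angle between the x axis of eye and the y axis of screwdriver, either way round below 1 rad), for 0.2 s.
2. the eye bolt is turned up to its stop with the shank still through the eye (all of step 1 and value of joint eye_bolt above 1.5 rad), for 0.1 s.
At the end, for the whole second after the job is handed in: The eye bolt is within 0.1 rad of its stop, the strap presses on the punch (over 3 N) and the punch has not shifted by more than 10 mm; the screwdriver lies still with its whole length inside the tray (tip and handle end inside the walls and under 30 mm above the bench) (value of joint eye_bolt between 1.5 and 1.7 rad and contact force between clamp_strap and spare_punch above 3 N and distance of spare_punch from where it was at the start of the episode below 0.01 m and x of driver_tip in the frame of tool_tray between -0.073 and 0.073 m and y of driver_tip in the frame of tool_tray between -0.111 and 0.111 m and height (world z) of each of driver_tip, driver_end below 0.03 m and x of driver_end in the frame of tool_tray between -0.073 and 0.073 m and y of driver_end in the frame of tool_tray between -0.111 and 0.111 m and linear speed of screwdriver below 0.02 m/s); the robot touches nothing.
It fails at once if the gripper or arm touches the clamp (strap or eye bolt) (contact force between any of the fingers, the arm and clamp_strap above 1 N).
It fails at once if the side cutters are moved by more than 30 mm (distance of side_cutters from where it was at the start of the episode above 0.03 m).
It fails at once if the calipers are moved by more than 30 mm (distance of calipers from where it was at the start of the episode above 0.03 m).
It fails at once if the tall punch is moved by more than 30 mm (distance of tall_punch from where it was at the start of the episode above 0.03 m).
It also fails if it takes over 56 s, if anything falls off the work surface, if the arm or the gripper's body presses on something with over 40 N, if the wrist force passes 120 N, or if a joint passes its speed limit or range.

## Robot

A 6-joint arm with a two-finger parallel gripper is mounted at the origin on a cart in front of the work surface, level with it; the furniture and walls round the work are solid. World frame = base frame: x ahead of the robot, y to its left, z up, the work surface at z = 0. Lengths are in mm, angles in rad, forces in N, time in s.
With the tool pointing down it reaches from about 275 to 1000 mm from the base axis. Payload 8.4 kg.
Tool frame: the origin (TCP) lies at the very end of the fingers, on their centre line; the grasp point (between the pads) lies 19 mm behind it; z points along the fingers, y is the line along which they close (so a half turn about z gives the same grasp; the last joint's range is limited). The gripper opens to 85 mm and grips with 20 to 120 N. Pads are 22 mm wide; open, the fingers measure 114 mm over their backs; the gripper's body (76 mm by 85 mm) begins 54 mm behind the grasp point. The pads swing forward as they close: fully open they stand 13 mm farther back than shut.
Start: joints at [1.252, 0.353, 1.633, -0, 1.155, -0.002], TCP at [194.703, 593.901, 231.281] pointing down, gripper open.
Joint ranges: [-2.63, 2.63], [-0.92, 2.1], [0.06, 2.66], [-1.3, 4.44], [0, 2.69], [-3.02, 3.02]. Speed limits (rad/s): [2.22, 2.22, 2.79, 3.14, 3.14, 3.14].

## Interface

Orientations are given as [roll, pitch, yaw] about the fixed x, y, z axes, in that order (R = Rz(yaw) Ry(pitch) Rx(roll)).
In Python, from rig import r, vision gives the robot as it stands. The module is installed in compiled form; this text tells all that it offers.
- The arm moves only by the tool play_rows, never from a script. Its argument "steps" is a list of rows, each an object with "delta_pos": the shift along the tool's x, y, z in cm, a list of three; "yaw": the turn about the tool's z in rad; "jaw": the opening in per cent of the stroke, from 0 (shut) to 100 (fully open). A call has exactly 8 rows; each row is the pose to reach, as a shift and turn from the pose commanded when the call began, along the tool's axes at that moment; what a row does not reach only later rows make up. A row lasts 1/10 s, in which the tool goes at most 50 mm and 8.59 degrees, less where a joint would pass 70% of its speed; a pose out of reach is approached as far as the arm can. A call with a gripper value outside its range is refused whole. The fingers move at their own pace and stop on an object; "grip_force" is the grip in N (left out, the last holds). Time passes only in rows, so rows that repeat a pose let the fingers close, or fill a call up. It gives the time, the measured TCP pose, the force, the opening and the grip force at its end, in the units of the state.
- r.sense(): the state, without advancing time (a new reading comes with each control period).
- vision.grab_frame(name): name is "side" or "top"; returns (picture, depth): 480x640x3 uint8, red, green, blue; 480x640 float32, mm along the optical axis (not along the pixel's ray), 0 where there is no reading.
- vision.calibration(name): a dict with "mtx" (3x3 intrinsics, pixels), "extrinsics" (4x4, takes a point from camera to world coordinates). Camera axes: x right, y down, z forward; pixel columns grow to the right and rows downward; lengths in mm; the calibration is good to about 2 mm. A picture is of the moment at which its call begins. calibration takes no time and is no camera call.
- r.sign_off(): hands the job in; it is judged then, once.
Trained networks look in the newest picture that a camera, given by its name, has taken for a name from the list of things; names that differ only in an ending like _2 or _b are one class to them, and where a whole thing is asked for, a point or a joint stands for the part that bears it (a point fixed in the world has none). Each returns a list of dicts, best first, with "conf" (0 to 1); they miss things now and then, are a little off and sometimes report something else, mostly with a low value. They report only what shows in the picture. A call takes as long as a camera call. They do not tell look-alikes from the thing itself.
- vision.cut_out(camera, thing): "region" (480x640 bool, what is visible of it) and "uv" ([column, row] in pixels, amid what is visible of it).
- vision.landmark_of(camera, thing): "uv" ([column, row] in pixels: a listed point, or the origin of a listed thing).
The state is a dict: "clock": time; "qpos": joint angles; "qvel": joint speeds; "joint_efforts": joint torques, N m; "eef_pos": TCP position; "tcp_rot": TCP orientation; "contact_force": force on the tool from outside, world axes, zero at the start; "wrist_torque": the same for the moment, N m; "opening": opening from 0.0 (shut) to 1.0 (fully open); "grasp_force": force on a finger pad.
Only numpy, scipy, OpenCV 4.12 (cv2) and the standard library are available. Lean on these libraries where they do the work, as an engineer would, in place of code of your own. Each camera call takes 0.05 s, during which the arm holds its last target. There are 200 camera calls.

## Working session

There is one attempt and no reset: what is moved stays moved. The work goes in short steps, Python scripts to look and compute and a tool call to move; the robot and the scene stay as the last step left them, time stands still between calls to the robot, and variables do not carry over. Pictures are saved under pics/ and viewed, at most 10 in all, crops included, and the job is handed in when it is done.

Besides the shell and the picture viewer there is one more tool, called after "Request:" as name([rows], argument=value, ...), one row to a line, values as JSON. play_rows: Moves the arm, as the interface text tells. Its arguments: {"type":"object","properties":{"steps":{"type":"array"},"grip_force":{"type":"number"}},"required":["steps"]}

```bash
mkdir -p pics; cat > h.py <<'E'
from rig import r, vision
import numpy as np, cv2
def ray(c,uv):
    k=vision.calibration(c); M=np.array(k['mtx']);T=np.array(k['extrinsics'])
    d=T[:3,:3]@np.linalg.solve(M,[uv[0],uv[1],1.]); return T[:3,3],d
def at_z(c,uv,z):
    o,d=ray(c,uv); return o+d*(z-o[2])/d[2]
def at_depth(c,uv,D):
    o,d=ray(c,uv); return o+d*D
def cross(uv1,uv2):
    o1,d1=ray('side',uv1);o2,d2=ray('top',uv2)
    t=np.linalg.lstsq(np.c_[d1,-d2],o2-o1,rcond=None)[0]
    a,b=o1+d1*t[0],o2+d2*t[1]; return (a+b)/2,np.linalg.norm(a-b)
def cloud(c,dep,m):
    k=vision.calibration(c);M=np.array(k['mtx']);T=np.array(k['extrinsics'])
    v,u=np.nonzero(m&(dep>0));z=dep[v,u]
    P=np.c_[(u-M[0,2])/M[0,0]*z,(v-M[1,2])/M[1,1]*z,z]
    return P@T[:3,:3].T+T[:3,3]
E
python3 - <<'E'
from h import *
np.set_printoptions(precision=1,suppress=True)
s=r.sense();print({k:np.round(v,3) for k,v in s.items()})
for c in('side','top'):
    p,d=vision.grab_frame(c);cv2.imwrite(f'pics/{c}0.png',p[:,:,::-1]);np.save(f'{c}0.npy',d)
    k=vision.calibration(c);print(c,np.array(k['mtx']),np.array(k['extrinsics']))
    for t in('eye','driver_tip','driver_end','shank_45','tool_tray','angle_plate','clamp_strap','spare_punch','tall_punch','side_cutters','calipers'):
        for L in vision.landmark_of(c,t)[:3]:
            uv=L['uv'];print(c,t,np.array(uv),round(L['conf'],2),'z12',at_z(c,uv,12))
E
```

```text
{'clock': np.float64(0.0), 'qpos': array([ 1.3,  0.4,  1.6,  0. ,  1.2, -0. ]), 'qvel': array([-0., -0., -0.,  0., -0.,  0.]), 'joint_efforts': array([  0. , -60.5, -34.2,   0. ,   0. ,   0. ]), 'eef_pos': array([194.5, 593.4, 230.5]), 'tcp_rot': array([-3.1, -0. ,  2.8]), 'contact_force': array([ 0.5, -0.3,  0.5]), 'wrist_torque': array([-0. , -0.1, -0. ]), 'grasp_force': np.float64(0.0), 'opening': np.float64(1.003)}
side [[463.4   0.  319.7]
 [  0.  463.4 242.1]
 [  0.    0.    1. ]] [[   1.    -0.     0.   460.4]
 [  -0.    -0.4    0.9 -603. ]
 [   0.    -0.9   -0.4  475.3]
 [   0.     0.     0.     1. ]]
side eye [374.7 212.1] 0.69 z12 [654.3 600.5  12. ]
side eye [263.5 314.8] 0.36 z12 [384.9  95.5  12. ]
side driver_tip [264.3 315.2] 0.75 z12 [386.4  94.2  12. ]
side driver_end [340.9 352.1] 0.6 z12 [515.1 -12.5  12. ]
side shank_45 [288.4 328.5] 0.86 z12 [430.4  52.9  12. ]
side shank_45 [280.8 320.5] 0.78 z12 [416.4  77.   12. ]
side shank_45 [267.9 318.7] 0.71 z12 [393.6  83.1  12. ]
side tool_tray [286.2 342.7] 0.74 z12 [428.   13.7  12. ]
side angle_plate [398.5 276. ] 0.
[... 778 characters left out ...]
 12. ]
top shank_45 [378. 297.] 0.87 z12 [423.3  60.5  12. ]
top shank_45 [364.8 306.2] 0.85 z12 [404.9  87.9  12. ]
top tool_tray [389.1 296. ] 0.72 z12 [425.   37.6  12. ]
top angle_plate [280.2 184.4] 0.88 z12 [657.6 259.   12. ]
top clamp_strap [283.2 191. ] 0.75 z12 [643.7 252.9  12. ]
top clamp_strap [290.1 182.8] 0.61 z12 [660.8 238.5  12. ]
top spare_punch [221.8 260.1] 0.89 z12 [501.8 379.1  12. ]
top spare_punch [292.6 181.1] 0.62 z12 [664.3 233.3  12. ]
top tall_punch [215.  195.2] 0.95 z12 [635.8 393.4  12. ]
top tall_punch [282.5 182.6] 0.56 z12 [661.3 254.2  12. ]
top side_cutters [399.5 314.1] 0.66 z12 [388.   17.1  12. ]
top calipers [288.4 329.3] 0.92 z12 [360.2 244.2  12. ]
```

View pics/side0.png

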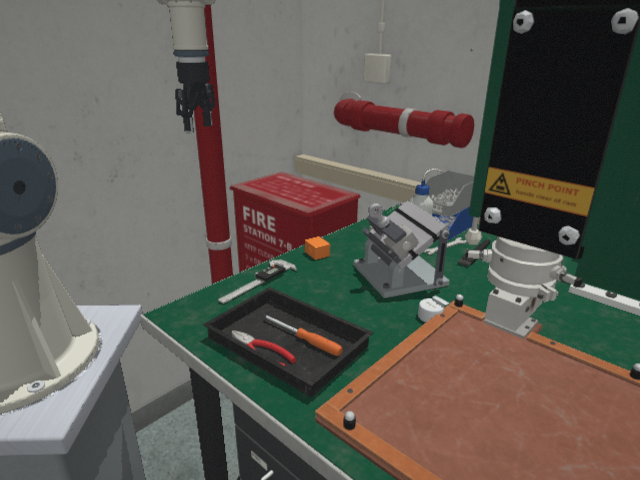

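View pics/top0.png

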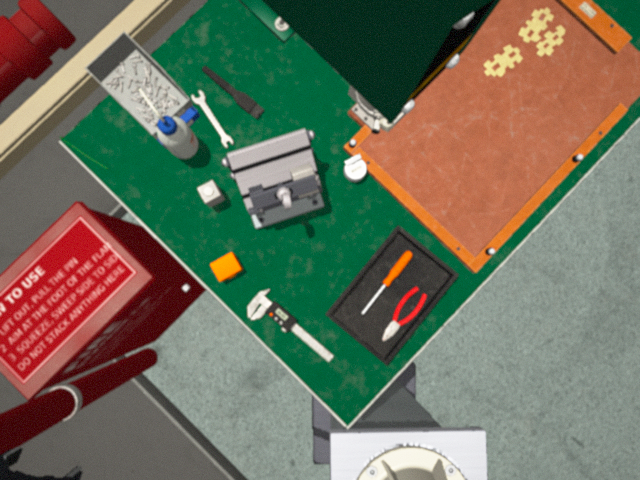

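```bash
python3 - <<'E'
from h import *
np.set_printoptions(precision=3,suppress=True)
t=cv2.imread('pics/top0.png')[120:235,215:335];s=cv2.imread('pics/side0.png')[190:310,340:460]
f=lambda i:cv2.resize(i,(400,390),interpolation=cv2.INTER_CUBIC)
cv2.imwrite('pics/crop0.png',np.hstack([f(t),f(s)]))
print('eye tri',cross((374.7,212.1),(288.4,198.3)))
for a,b in(('tip',((264.3,315.2),(362.4,314))),('end',((340.9,352.1),(412.4,253.3)))):print(a,cross(*b))
d=np.load('top0.npy')
print('depth eye px',d[194:204,284:294].min(),at_depth('top',(288.4,198.3),d[198,288]))
# table plane: points above base in plate area
m=np.zeros(d.shape,bool);m[130:228,222:328]=1
P=cloud('top',d,m);np.save('P.npy',P)
Q=P[(P[:,2]>30)]
best=None;rng=np.random.default_rng(0)
for i in range(3000):
    a,b,c=Q[rng.choice(len(Q),3,False)];n=np.cross(b-a,c-a);L=np.linalg.norm(n)
    if L<200:continue
    n/=L;n*=np.sign(n[2])
    if abs(n[2]-.819)>.05:continue
    k=abs((Q-a)@n)<1.5
    if best is None or k.sum()>best[0]:best=(k.sum(),n,a,k)
I=Q[best[3]];c=I.mean(0);n=np.linalg.svd(I-c)[2][2];n*=np.sign(n[2])
print('plane',len(I),n,'tilt',np.degrees(np.arccos(n[2])),'yaw uphill',np.degrees(np.arctan2(-n[1],-n[0])),'d',n@c,c)
h=(P-c)@n;k=h>60;print('high pts',k.sum(),P[k].mean(0),h[k].max(),h.max())
for z in P[k]:pass
for th in (('tool_tray',0),):
    for L in vision.cut_out('top','tool_tray')[:1]:
        v,u=np.nonzero(L['region']);print('tray rect',cv2.minAreaRect(np.c_[u,v].astype(np.float32)),L['conf'])
r_=cv2.boxPoints(cv2.minAreaRect(np.c_[u,v].astype(np.float32)))
print([at_z('top',q,29) for q in r_])
E
```

```text
eye tri (array([600.028, 239.308, 151.564]), np.float64(7.856390534477302))
tip (array([387.841,  93.108,  12.668]), np.float64(2.6669928336843576))
end (array([513.633, -12.67 ,  12.118]), np.float64(2.9284700464083193))
depth eye px 0.0 [463.782 220.026 954.121]
plane 2389 [-0.547 -0.178  0.818] tilt 35.128550768260844 yaw uphill 17.98709559446956 d -322.8403764182286 [676.316 271.747 116.874]
high pts 123 [597.423 242.115 164.024] 93.84925607685095 93.84925607685095
tray rect ((391.80755615234375, 294.1739501953125), (79.70109558105469, 116.50138092041016), 39.130401611328125) 0.73
[array([390.984, 172.126,  29.   ]), array([571.564,  20.205,  29.   ]), array([ 468.182, -103.188,   29.   ]), array([290.104,  50.15 ,  29.   ])]
```

View pics/crop0.png

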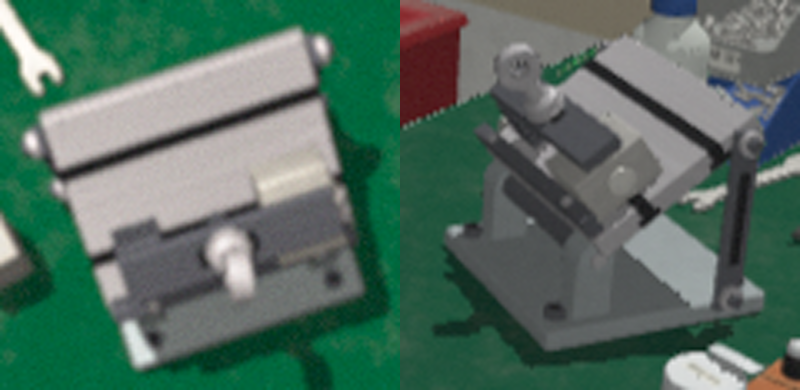

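```bash
cat > fit.py <<'E'
from h import *
from scipy.optimize import least_squares
np.set_printoptions(precision=2,suppress=True)
n=np.array([-.547,-.178,.818]);n/=np.linalg.norm(n);C=np.array([676.3,271.7,116.9])
v=np.cross(n,[np.cos(np.radians(18)),np.sin(np.radians(18)),0]);v/=np.linalg.norm(v);u=np.cross(v,n)
R=np.c_[u,v,n]
def sdf(p,P):   # p: u,v,h,phi ; flat ring distance
    q=P-[p[0],p[1],p[2]];a=np.array([np.cos(p[3]),np.sin(p[3])])
    ax=q[:,:2]@a;w=q[:,:2]@[-a[1],a[0]];rad=np.hypot(w,q[:,2])
    d=np.c_[abs(ax)-6,abs(rad-10)-4]
    return np.hypot(*np.maximum(d,0).T)+np.minimum(d.max(1),0)
def fit(Q):
    best=None
    for ph in np.radians(range(200,320,15)):
        o=least_squares(sdf,[np.median(Q[:,0]),np.median(Q[:,1]),80,ph],args=(Q,),loss='soft_l1',f_scale=1)
        if best is None or o.cost<best.cost:best=o
    return best
def grabfit(ds,hc=70):
    A=[]
    for c,box in(('top',(185,215,270,305)),('side',(195,235,355,395))):
        d=ds[c];m=np.zeros(d.shape,bool);m[box[0]:box[1],box[2]:box[3]]=1
        Q=(cloud(c,d,m)-C)@R;Q=Q[(Q[:,2]>hc)&(Q[:,2]<100)]
        Q=Q[np.linalg.norm(Q[:,:2]-np.median(Q[:,:2],0),axis=1)<25];A.append(Q)
        o=fit(Q);print(c,len(Q),'uvh',o.x[:3],'phi',np.degrees(o.x[3]),'rms',np.sqrt(2*o.cost/len(Q)),'world',C+R@o.x[:3])
    off=A[0].mean(0)-A[1].mean(0)
    o=fit(np.vstack(A));print('both',o.x[:3],np.degrees(o.x[3]),C+R@o.x[:3],o.cost)
E
python3 - <<'E'
from fit import *
print(R)
grabfit({c:np.load(c+'0.npy') for c in('top','side')})
print(cross((375.4,210),(287,200)))
from scipy.spatial.transform import Rotation as Ro
s=r.sense();print(s['tcp_rot'],s['qpos'],Ro.from_euler('xyz',s['tcp_rot']).as_matrix())
E
```

```text
[[ 0.78 -0.31 -0.55]
 [ 0.25  0.95 -0.18]
 [ 0.58  0.    0.82]]
top 122 uvh [-45.63  -4.01  78.57] phi 259.37867347077963 rms 0.7910812351026073 world [599.06 242.38 154.92]
side 145 uvh [-48.69  -4.96  79.07] phi 261.20131243748347 rms 0.898447277300432 world [596.7  240.61 153.57]
both [-47.    -4.8   79.14] 261.42939034257813 [597.92 241.17 154.6 ] 136.5892603181314
(array([599.01, 241.49, 154.76]), np.float64(2.8408966000416815))
[-3.14  0.    2.82] [ 1.25  0.35  1.63 -0.    1.16 -0.  ] [[-0.95  0.31  0.  ]
 [ 0.31  0.95 -0.  ]
 [-0.   -0.   -1.  ]]
```

Request:
play_rows([
  {"delta_pos": [-2.8, -2.8, 0], "yaw": 0.05, "jaw": 40},
  {"delta_pos": [-5.8, -5.8, 0], "yaw": 0.1, "jaw": 40},
  {"delta_pos": [-9, -9, 0], "yaw": 0.15, "jaw": 40},
  {"delta_pos": [-12.2, -12.2, 0], "yaw": 0.2, "jaw": 40},
  {"delta_pos": [-15.4, -15.4, 1], "yaw": 0.25, "jaw": 40},
  {"delta_pos": [-18.6, -18.6, 2], "yaw": 0.3, "jaw": 40},
  {"delta_pos": [-21.8, -21.8, 3], "yaw": 0.35, "jaw": 40},
  {"delta_pos": [-25, -25, 4], "yaw": 0.38, "jaw": 40},
], grip_force=40)

```text
clock: 2.05
eef_pos: [355.0, 276.9, 191.3]
tcp_rot: [3.141, 0.0, 2.443]
contact_force: [0.2, -0.2, 0.5]
opening: 0.398
grasp_force: 0.0
```

```bash
cat > go.py <<'E'
import sys
from h import *
from scipy.spatial.transform import Rotation as Ro
def go(x,y,z,yaw):
    s=r.sense();M=Ro.from_euler('xyz',s['tcp_rot']).as_matrix()
    d=M.T@(np.array([x,y,z])-s['eef_pos'])/10
    y0=np.arctan2(M[1,0],M[0,0]);w=-(yaw-y0);w=(w+np.pi)%(2*np.pi)-np.pi
    print('clock',round(float(s['clock']),2),'pos',np.round(s['eef_pos'],1),'yaw',round(y0,3),'F',np.round(s['contact_force'],1),'open',round(float(s['opening']),3),'-> d cm',np.round(d,2),'dyaw',round(w,3))
if __name__=='__main__':go(*map(float,sys.argv[1:5]))
E
python3 go.py 482.7 13 60 2.443
```

```text
clock 2.05 pos [355.  276.9 191.3] yaw 2.443 F [ 0.2 -0.2  0.5] open 0.398 -> d cm [-26.75 -12.02  13.12] dyaw 0.0
```

Request:
play_rows([
  {"delta_pos": [-3, -1.4, 1.4], "yaw": 0, "jaw": 40},
  {"delta_pos": [-6.5, -3, 3], "yaw": 0, "jaw": 40},
  {"delta_pos": [-10.5, -4.7, 5], "yaw": 0, "jaw": 40},
  {"delta_pos": [-14.5, -6.5, 7], "yaw": 0, "jaw": 40},
  {"delta_pos": [-18.5, -8.3, 9], "yaw": 0, "jaw": 40},
  {"delta_pos": [-22.5, -10.1, 11], "yaw": 0, "jaw": 40},
  {"delta_pos": [-25.7, -11.5, 12.6], "yaw": 0, "jaw": 40},
  {"delta_pos": [-26.7, -12, 13.1], "yaw": 0, "jaw": 40},
])

```text
clock: 2.85
eef_pos: [482.9, 12.5, 59.0]
tcp_rot: [-3.141, -0.0, 2.442]
contact_force: [-0.9, 1.3, -0.7]
opening: 0.398
grasp_force: 0.0
```

```bash
python3 go.py 482.7 13 5.5 2.443; python3 - <<'E'
from h import *
for c in('side','top'):
    p,d=vision.grab_frame(c)
    if c=='top':cv2.imwrite('pics/t1.png',cv2.resize(p[215:375,320:480,::-1],(600,600),interpolation=cv2.INTER_CUBIC))
    for t in('driver_tip','driver_end'):
        for L in vision.landmark_of(c,t)[:1]:print(c,t,L['uv'],L['conf'],at_z(c,L['uv'],12))
E
```

```text
clock 2.85 pos [482.9  12.5  59. ] yaw 2.442 F [-0.9  1.3 -0.7] open 0.398 -> d cm [0.05 0.03 5.35] dyaw -0.001
side driver_tip [263.1, 316.6] 0.71 [384.6078424  89.8439633  12.       ]
side driver_end [338.4, 351.4] 0.65 [511.29012676 -10.62917841  12.        ]
top driver_tip [361.4, 312.5] 0.55 [392.18590765  95.0900993   12.        ]
```

View pics/t1.png

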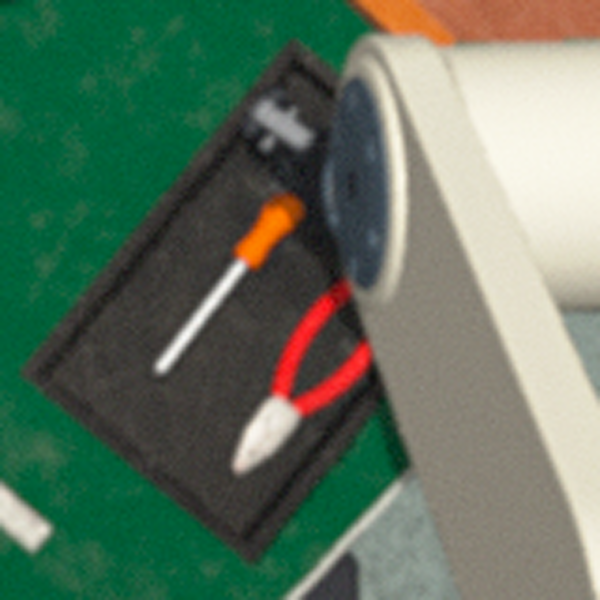

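Request:
play_rows([
  {"delta_pos": [0, 0, 2.0], "yaw": 0, "jaw": 40},
  {"delta_pos": [0, 0, 4.0], "yaw": 0, "jaw": 40},
  {"delta_pos": [0, 0, 5.0], "yaw": 0, "jaw": 40},
  {"delta_pos": [0, 0, 5.3], "yaw": 0, "jaw": 40},
  {"delta_pos": [0, 0, 5.3], "yaw": 0, "jaw": 5},
  {"delta_pos": [0, 0, 5.3], "yaw": 0, "jaw": 5},
  {"delta_pos": [0, 0, 5.3], "yaw": 0, "jaw": 5},
  {"delta_pos": [0, 0, 5.3], "yaw": 0, "jaw": 5},
], grip_force=50)

```text
clock: 3.95
eef_pos: [482.5, 15.1, 7.8]
tcp_rot: [3.141, 0.001, 2.445]
contact_force: [0.1, -1.0, 1.2]
opening: 0.197
grasp_force: 49.0
```

Request:
play_rows([
  {"delta_pos": [0, 0, -1], "yaw": 0, "jaw": 5},
  {"delta_pos": [0, 0, -3], "yaw": 0, "jaw": 5},
  {"delta_pos": [0, 0, -6], "yaw": 0, "jaw": 5},
  {"delta_pos": [0, 0, -9], "yaw": 0, "jaw": 5},
  {"delta_pos": [0, 0, -12], "yaw": 0, "jaw": 5},
  {"delta_pos": [0, 0, -14], "yaw": 0, "jaw": 5},
  {"delta_pos": [0, 0, -15], "yaw": 0, "jaw": 5},
  {"delta_pos": [0, 0, -15], "yaw": 0, "jaw": 5},
])

```text
clock: 4.75
eef_pos: [482.9, 15.0, 158.8]
tcp_rot: [3.14, 0.002, 2.445]
contact_force: [-1.0, -0.3, -2.3]
opening: 0.199
grasp_force: 48.9
```

```bash
python3 go.py 482.7 13 155 2.443; python3 - <<'E'
from h import *
U={}
for c in('side','top'):
    p,d=vision.grab_frame(c);np.save(c+'1.npy',d)
    cv2.imwrite(f'pics/{c}2.png',p[:,:,::-1])
    for t in('driver_tip','shank_45','driver_end'):
        for L in vision.landmark_of(c,t)[:1]:U[c,t]=L['uv'];print(c,t,L['uv'],L['conf'])
for t in('driver_tip','shank_45','driver_end'):
    if ('side',t) in U and ('top',t) in U:print(t,cross(U['side',t],U['top',t]))
a=cv2.imread('pics/side2.png')[190:390,200:400];b=cv2.imread('pics/top2.png')[200:400,300:500]
cv2.imwrite('pics/c2.png',cv2.resize(np.hstack([a,b]),(800,400)))
E
```

```text
clock 4.75 pos [482.9  15.  158.8] yaw 2.445 F [-1.  -0.3 -2.3] open 0.199 -> d cm [-0.11 -0.17  0.38] dyaw 0.002
side driver_tip [260.2, 238.3] 0.83
side shank_45 [267.8, 241.8] 0.83
side driver_end [298.2, 256.4] 0.71
top driver_tip [372.1, 320.7] 0.87
top shank_45 [390.7, 302.1] 0.8
driver_tip (array([387.65839688,  96.53294979, 160.85002913]), np.float64(3.275704083572155))
shank_45 (array([411.10049109,  64.71520715, 168.71900497]), np.float64(20.013052752797304))
```

View pics/c2.png

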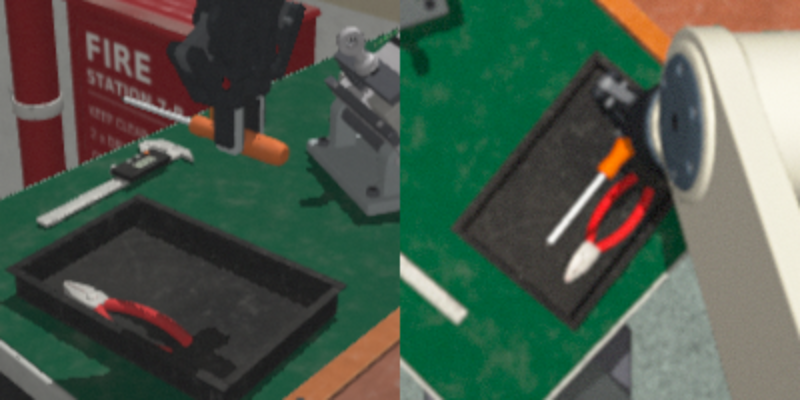

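```bash
python3 - <<'E'
from h import *
np.set_printoptions(precision=0,suppress=True)
A=np.vstack([cloud(c,np.load(c+'0.npy'),np.ones((480,640),bool)) for c in('top','side')])
A=A[(A[:,0]>350)&(A[:,2]>60)&(A[:,0]<1100)&(abs(A[:,1])<500)]
for c in((625,89),(560,190)):
  dd=np.hypot(A[:,0]-c[0],A[:,1]-c[1])
  for lo,hi in((60,140),(140,250),(250,400),(400,600),(600,900)):
    k=(A[:,2]>lo)&(A[:,2]<hi);i=np.argsort(dd[k])[:40];
    print(c,lo,hi,dd[k][i][[0,-1]],A[k][i[0]],A[k][i[-1]])
E
python3 go.py 625.6 89 200 1.751
```

```text
(625, 89) 60 140 [85. 89.] [634. 174.  75.] [640. 177.  78.]
(625, 89) 140 250 [93. 95.] [715.  67. 245.] [716.  63. 231.]
(625, 89) 250 400 [93. 93.] [714.  64. 385.] [715.  65. 390.]
(625, 89) 400 600 [84. 87.] [703.  57. 569.] [705.  57. 569.]
clock 5.15 pos [481.7  15.1 156.5] yaw 2.445 F [ 0.2 -0.4 -1. ] open 0.195 -> d cm [-6.29 14.9  -4.37] dyaw 0.694Traceback (most recent call last):
  File "<stdin>", line 9, in <module>
IndexError: index 0 is out of bounds for axis 0 with size 0
```

Request:
play_rows([
  {"delta_pos": [0, 0.5, -2], "yaw": 0.05, "jaw": 5},
  {"delta_pos": [-0.5, 2, -4], "yaw": 0.14, "jaw": 5},
  {"delta_pos": [-1.2, 5, -4.4], "yaw": 0.25, "jaw": 5},
  {"delta_pos": [-2.2, 8, -4.4], "yaw": 0.37, "jaw": 5},
  {"delta_pos": [-3.3, 11, -4.4], "yaw": 0.5, "jaw": 5},
  {"delta_pos": [-4.3, 14, -4.4], "yaw": 0.61, "jaw": 5},
  {"delta_pos": [-5, 15.5, -4.4], "yaw": 0.67, "jaw": 5},
  {"delta_pos": [-5.1, 15.9, -4.4], "yaw": 0.694, "jaw": 5},
])

```text
clock: 5.95
eef_pos: [624.5, 105.1, 200.4]
tcp_rot: [-3.141, -0.0, 1.75]
contact_force: [-0.5, -0.5, -1.8]
opening: 0.197
grasp_force: 49.0
```

```bash
python3 go.py 622.9 103.7 151 1.751; python3 - <<'E'
from h import *
U={}
for c in('side','top'):
    p,d=vision.grab_frame(c);np.save(c+'2.npy',d)
    cv2.imwrite(f'pics/{c}3.png',p[:,:,::-1])
    for t in('driver_tip','shank_45','driver_end','eye'):
        for L in vision.landmark_of(c,t)[:2]:U.setdefault((c,t),L['uv']);print(c,t,L['uv'],L['conf'])
for t in('driver_tip','shank_45','driver_end','eye'):
    if ('side',t) in U and ('top',t) in U:print(t,cross(U['side',t],U['top',t]))
a=cv2.imread('pics/side3.png')[130:270,310:450];b=cv2.imread('pics/top3.png')[150:290,240:380]
cv2.imwrite('pics/c3.png',cv2.resize(np.hstack([a,b]),(800,400)))
E
```

```text
clock 5.95 pos [624.5 105.1 200.4] yaw 1.75 F [-0.5 -0.5 -1.8] open 0.197 -> d cm [-0.11 -0.18  4.94] dyaw -0.001
side driver_tip [379.7, 188.8] 0.59
side driver_tip [398.1, 272.4] 0.49
side shank_45 [388.3, 195.4] 0.81
side shank_45 [388.9, 201.4] 0.73
side driver_end [417.6, 220.7] 0.62
side eye [374.6, 213.0] 0.55
side eye [388.2, 194.8] 0.19
top driver_tip [295.1, 192.9] 0.7
top driver_tip [321.2, 187.8] 0.57
top shank_45 [321.5, 190.6] 0.86
top shank_45 [330.2, 188.4] 0.84
top eye [288.0, 201.7] 0.49
driver_tip (array([602.43613382, 226.79156142, 202.88258566]), np.float64(3.013695498479674))
shank_45 (array([608.50068508, 182.89282638, 204.44568388]), np.float64(2.4997549877717034))
eye (array([597.23832988, 239.86951396, 149.08430933]), np.float64(2.253759573292018))
```

View pics/c3.png

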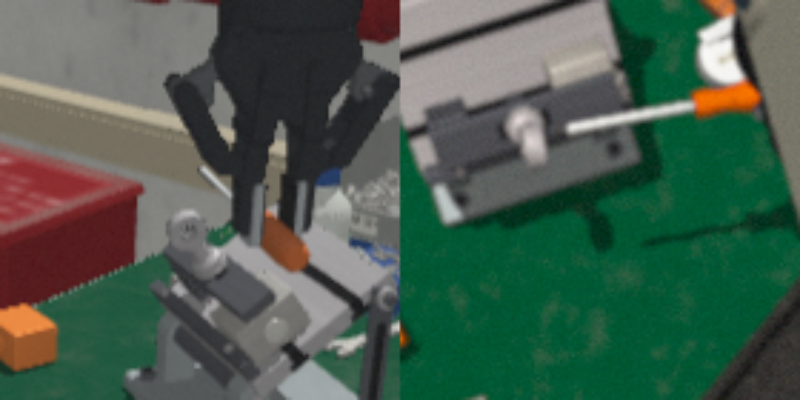

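Request:
play_rows([
  {"delta_pos": [-0.1, -0.2, 1], "yaw": 0, "jaw": 5},
  {"delta_pos": [-0.1, -0.2, 2], "yaw": 0, "jaw": 5},
  {"delta_pos": [-0.1, -0.2, 3], "yaw": 0, "jaw": 5},
  {"delta_pos": [-0.1, -0.2, 4], "yaw": 0, "jaw": 5},
  {"delta_pos": [-0.1, -0.2, 4.6], "yaw": 0, "jaw": 5},
  {"delta_pos": [-0.1, -0.2, 4.8], "yaw": 0, "jaw": 5},
  {"delta_pos": [-0.1, -0.2, 4.8], "yaw": 0, "jaw": 5},
  {"delta_pos": [-0.1, -0.2, 4.8], "yaw": 0, "jaw": 5},
])

```text
clock: 7.25
eef_pos: [621.8, 103.0, 153.6]
tcp_rot: [3.141, 0.0, 1.751]
contact_force: [-0.5, 0.3, -0.6]
opening: 0.197
grasp_force: 49.0
```

```bash
python3 go.py 622.9 103.7 152 1.751; python3 - <<'E'
from h import *
U={}
for c in('side','top'):
    p,d=vision.grab_frame(c);np.save(c+'3.npy',d)
    cv2.imwrite(f'pics/{c}4.png',p[:,:,::-1])
    for t in('driver_tip','shank_45','eye'):
        for L in vision.landmark_of(c,t)[:2]:U.setdefault((c,t),L['uv']);print(c,t,L['uv'],L['conf'])
for t in('driver_tip','shank_45','eye'):
    if ('side',t) in U and ('top',t) in U:print(t,cross(U['side',t],U['top',t]))
a=cv2.imread('pics/side4.png')[180:240,345:405];b=cv2.imread('pics/top4.png')[170:230,265:325]
cv2.imwrite('pics/c4.png',cv2.resize(np.hstack([a,b]),(800,400),interpolation=cv2.INTER_CUBIC))
E
```

```text
clock 7.25 pos [621.8 103.  153.6] yaw 1.751 F [-0.5  0.3 -0.6] open 0.197 -> d cm [0.05 0.12 0.16] dyaw -0.0
side driver_tip [375.0, 213.8] 0.49
side driver_tip [253.8, 282.7] 0.31
side shank_45 [375.5, 216.7] 0.8
side shank_45 [380.3, 216.9] 0.77
side eye [376.9, 211.3] 0.49
top driver_tip [295.4, 198.0] 0.85
top driver_tip [280.3, 183.8] 0.32
top shank_45 [319.3, 198.0] 0.88
top shank_45 [310.3, 195.4] 0.79
top eye [286.9, 199.7] 0.6
driver_tip (array([599.53383079, 227.04200858, 152.88288958]), np.float64(9.276796561208714))
shank_45 (array([595.71872056, 185.63967391, 163.53955253]), np.float64(12.606340287098968))
eye (array([601.09851273, 241.64443138, 151.83491756]), np.float64(0.7568642193797531))
```

View pics/c4.png

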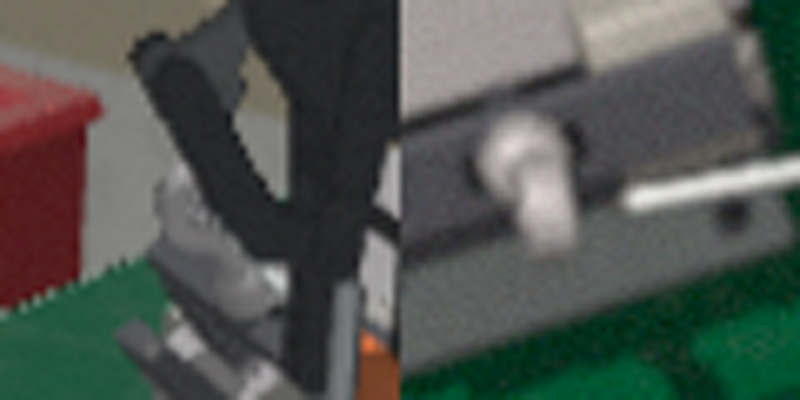

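```bash
python3 - <<'E'
from fit import *
grabfit({c:np.load(c+'3.npy') for c in('top','side')})
E=np.array([598.3,241.5,154.8])
k=vision.calibration('top');M=np.array(k['mtx']);T=np.linalg.inv(np.array(k['extrinsics']))
def pj(x):
    c=T[:3,:3]@x+T[:3,3];q=M@c;return q[:2]/q[2]
print('E px',pj(E),'ring ends',pj(E+14*n),pj(E-14*n),pj(E+14*u),pj(E-14*u))
d=np.load('top3.npy');img=cv2.imread('pics/top4.png').astype(int)
m=np.zeros(d.shape,bool);m[185:210,296:326]=1
P=cloud('top',d,m);P=P[(P[:,2]>145)&(P[:,2]<175)]
print(len(P));c=P.mean(0);w=np.linalg.svd(P-c)[2][0];w*=-np.sign(w[1])
print('shank c',c,'dir',w,'std',((P-c)-np.outer((P-c)@w,w)).std(0),'farthest left',P[P[:,1].argmax()])
print('line at eye y',c+w*((E[1]-c[1])/w[1]))
# image line of bright pixels
g=img[185:210,296:326].min(2);vv,uu=np.nonzero(g>150);print('px fit',np.polyval(np.polyfit(uu+296,vv+185,1),[288,300,320]),len(uu))
print('px of TCP-line at E',pj(np.array([621.8,103,157])+np.array([-.178,.984,0])*140))
E
```

```text
top 137 uvh [-45.13  -8.86  79.66] phi 322.6101655158781 rms 1.721745692094284 world [600.35 237.69 156.1 ]
side 80 uvh [-48.74  -6.    79.23] phi 253.08847627623572 rms 1.0827017054793406 world [596.89 239.58 153.68]
both [-46.75  -5.15  79.1 ] 261.42728917098066 [598.25 240.91 154.71] 295.79537431591393
E px [286.93 201.21] ring ends [288.22 204.49] [285.68 198.03] [284.72 194.24] [289.1  208.06]
84
shank c [604.4  199.11 159.39] dir [ 0.17 -0.98 -0.  ] std [1.39 0.24 1.46] farthest left [599.87 225.56 157.53]
line at eye y [596.96 241.5  159.42]
px fit [201.45 199.32 195.76] 83
px of TCP-line at E [287.32 201.8 ]
```

Request:
play_rows([
  {"delta_pos": [0, 0.06, 0.23], "yaw": 0, "jaw": 5},
  {"delta_pos": [0, 0.06, 0.23], "yaw": 0, "jaw": 5},
  {"delta_pos": [0.4, 0.06, 0.23], "yaw": 0, "jaw": 5},
  {"delta_pos": [0.9, 0.06, 0.23], "yaw": 0, "jaw": 5},
  {"delta_pos": [1.4, 0.06, 0.23], "yaw": 0, "jaw": 5},
  {"delta_pos": [1.9, 0.06, 0.23], "yaw": 0, "jaw": 5},
  {"delta_pos": [2.3, 0.06, 0.23], "yaw": 0, "jaw": 5},
  {"delta_pos": [2.6, 0.06, 0.23], "yaw": 0, "jaw": 5},
])

```text
clock: 8.45
eef_pos: [617.3, 129.2, 151.0]
tcp_rot: [3.142, -0.0, 1.751]
contact_force: [-0.2, 0.3, -0.8]
opening: 0.201
grasp_force: 49.0
```

Request:
play_rows([
  {"delta_pos": [0.3, 0, 0], "yaw": 0, "jaw": 5},
  {"delta_pos": [0.8, 0, 0], "yaw": 0, "jaw": 5},
  {"delta_pos": [1.3, 0, 0], "yaw": 0, "jaw": 5},
  {"delta_pos": [1.8, 0, 0], "yaw": 0, "jaw": 5},
  {"delta_pos": [2.3, 0, 0], "yaw": 0, "jaw": 5},
  {"delta_pos": [2.7, 0, 0], "yaw": 0, "jaw": 5},
  {"delta_pos": [3.0, 0, 0], "yaw": 0, "jaw": 5},
  {"delta_pos": [3.0, 0, 0], "yaw": 0, "jaw": 5},
])

```text
clock: 9.25
eef_pos: [612.0, 158.5, 151.0]
tcp_rot: [3.142, -0.0, 1.751]
contact_force: [-0.7, 0.5, -1.9]
opening: 0.194
grasp_force: 49.0
```

```bash
python3 go.py 612 160 151 1.751; python3 - <<'E'
from h import *
for c in('side','top'):
    p,d=vision.grab_frame(c);np.save(c+'4.npy',d);cv2.imwrite(f'pics/{c}5.png',p[:,:,::-1])
b=cv2.imread('pics/top5.png')[165:235,250:340];a=cv2.imread('pics/side5.png')[170:240,330:420]
cv2.imwrite('pics/c5.png',cv2.resize(np.vstack([a,b]),(386,600),interpolation=cv2.INTER_CUBIC))
E
```

```text
clock 9.25 pos [612.  158.5 151. ] yaw 1.751 F [-0.7  0.5 -1.9] open 0.194 -> d cm [0.14 0.03 0.  ] dyaw 0.0
```

View pics/c5.png

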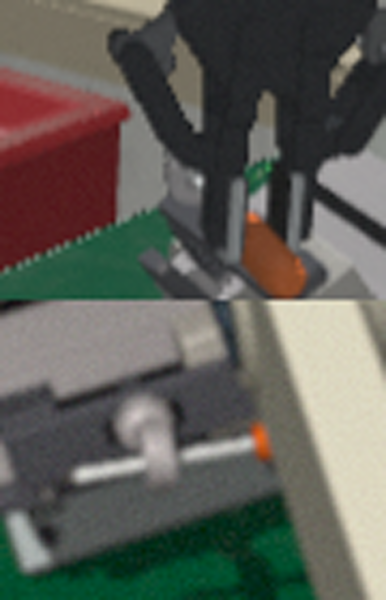

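```bash
cat > arc.py <<'E'
import sys
from fit import *
from scipy.spatial.transform import Rotation as Ro
def arc(p0,p1,r0,r1,N=8,E=(598.3,241.5,154.8),dz=4,lev=1.0):
    s=r.sense();M=Ro.from_euler('xyz',s['tcp_rot']).as_matrix();y0=np.arctan2(M[1,0],M[0,0])
    print('pos',s['eef_pos'],'yaw',y0,'F',s['contact_force'],'Tq',s['wrist_torque'],'t',s['clock'])
    for f in np.arange(1,N+1)/N:
        ps=np.radians(p0+(p1-p0)*f);e=u*np.cos(ps)+v*np.sin(ps)
        G=np.array(E)+(r0+(r1-r0)*f)*e-[0,0,dz]
        yw=np.arctan2(-e[1],-e[0]);w=-(yw-y0);w=(w+np.pi)%(2*np.pi)-np.pi
        print(round(np.degrees(ps)),np.round(M.T@(G-s['eef_pos'])/10,2),round(w,3))
if __name__=='__main__':arc(*map(float,sys.argv[1:5]),N=int(sys.argv[5]))
E
python3 arc.py 262 180 84 90 20
```

```text
pos [612.05 158.15 150.96] yaw 1.7509300242639616 F [ 0.28  0.97 -0.43] Tq [ 0.01 -0.03 -0.03] t 9.35
258 [ 0.09 -0.19  1.04] 0.04
254 [ 0.14 -0.69  1.38] 0.099
250 [ 0.23 -1.18  1.71] 0.16
246 [ 0.37 -1.68  2.04] 0.221
242 [ 0.56 -2.16  2.37] 0.284
237 [ 0.78 -2.64  2.68] 0.348
233 [ 1.04 -3.11  2.98] 0.414
229 [ 1.35 -3.56  3.27] 0.481
225 [ 1.69 -4.    3.54] 0.55
221 [ 2.07 -4.42  3.8 ] 0.621
217 [ 2.49 -4.82  4.03] 0.694
213 [ 2.94 -5.19  4.25] 0.77
209 [ 3.42 -5.55  4.45] 0.847
205 [ 3.93 -5.87  4.63] 0.927
200 [ 4.47 -6.17  4.79] 1.008
196 [ 5.03 -6.43  4.92] 1.092
192 [ 5.62 -6.66  5.02] 1.176
188 [ 6.22 -6.86  5.11] 1.263
184 [ 6.84 -7.03  5.16] 1.35
180 [ 7.47 -7.16  5.19] 1.437
```

Request:
play_rows([
  {"delta_pos": [0.05, -0.2, 0.5], "yaw": 0.04, "jaw": 5},
  {"delta_pos": [0.14, -0.7, 1.1], "yaw": 0.1, "jaw": 5},
  {"delta_pos": [0.23, -1.2, 1.6], "yaw": 0.16, "jaw": 5},
  {"delta_pos": [0.37, -1.7, 2.0], "yaw": 0.22, "jaw": 5},
  {"delta_pos": [0.56, -2.15, 2.35], "yaw": 0.285, "jaw": 5},
  {"delta_pos": [0.78, -2.65, 2.7], "yaw": 0.35, "jaw": 5},
  {"delta_pos": [1.04, -3.1, 3.0], "yaw": 0.415, "jaw": 5},
  {"delta_pos": [1.35, -3.55, 3.25], "yaw": 0.48, "jaw": 5},
], grip_force=40)

```text
clock: 10.15
eef_pos: [575.4, 165.4, 119.2]
tcp_rot: [3.14, -0.002, 1.268]
contact_force: [-0.7, 3.8, 6.0]
opening: 0.196
grasp_force: 47.6
```

```bash
python3 arc.py 229 181 87 90 12; python3 - <<'E'
from h import *
for c in('side','top'):
    p,d=vision.grab_frame(c);np.save(c+'5.npy',d);cv2.imwrite(f'pics/{c}6.png',p[:,:,::-1])
b=cv2.imread('pics/top6.png')[165:235,250:340];a=cv2.imread('pics/side6.png')[170:240,330:420]
cv2.imwrite('pics/c6.png',cv2.resize(np.vstack([a,b]),(386,600),interpolation=cv2.INTER_CUBIC))
from fit import *
grabfit({c:np.load(c+'5.npy') for c in('top','side')},72)
E
```

```text
pos [575.4  165.38 119.15] yaw 1.2676544184666474 F [-0.73  3.81  5.95] Tq [ 0.88 -0.06  0.19] t 10.15
225 [-0.   -0.63  0.39] 0.068
221 [ 0.14 -1.17  0.63] 0.138
217 [ 0.32 -1.71  0.87] 0.209
213 [ 0.55 -2.24  1.08] 0.283
209 [ 0.8  -2.76  1.27] 0.358
205 [ 1.1  -3.27  1.45] 0.436
201 [ 1.43 -3.78  1.6 ] 0.515
197 [ 1.8  -4.26  1.73] 0.596
193 [ 2.19 -4.73  1.83] 0.679
189 [ 2.62 -5.18  1.92] 0.762
185 [ 3.08 -5.6   1.98] 0.847
181 [ 3.56 -6.    2.01] 0.932
top 163 uvh [-39.95  -0.91  83.98] phi 292.0970419672694 rms 1.7884068138883593 world [599.56 245.79 162.62]
side 81 uvh [-86.17 -48.66  89.22] phi 334.2834680931991 rms 1.9384609787901483 world [575.5  187.77 140.3 ]
both [-50.7  -10.69  83.57] 297.62276796196477 [594.45 233.85 156.1 ] 3753.9275476530147
```

View pics/c6.png

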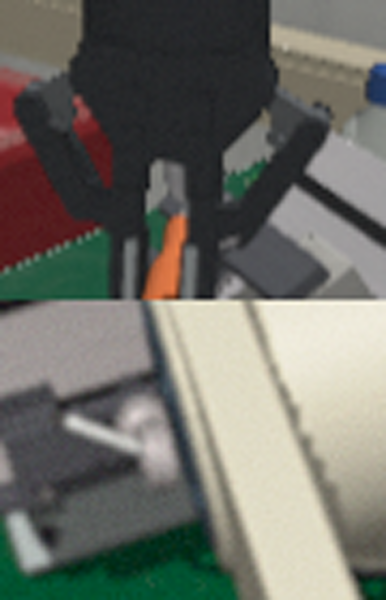

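Request:
play_rows([
  {"delta_pos": [0, -0.6, 0.35], "yaw": 0.07, "jaw": 5},
  {"delta_pos": [0.15, -1.2, 0.6], "yaw": 0.14, "jaw": 5},
  {"delta_pos": [0.3, -1.7, 0.85], "yaw": 0.21, "jaw": 5},
  {"delta_pos": [0.55, -2.25, 1.1], "yaw": 0.285, "jaw": 5},
  {"delta_pos": [0.8, -2.75, 1.25], "yaw": 0.36, "jaw": 5},
  {"delta_pos": [1.1, -3.25, 1.45], "yaw": 0.435, "jaw": 5},
  {"delta_pos": [1.45, -3.8, 1.6], "yaw": 0.515, "jaw": 5},
  {"delta_pos": [1.8, -4.25, 1.7], "yaw": 0.595, "jaw": 5},
])

```text
clock: 11.05
eef_pos: [539.7, 194.2, 101.7]
tcp_rot: [3.141, 0.0, 0.675]
contact_force: [0.1, -4.6, 2.5]
opening: 0.197
grasp_force: 42.6
```

```bash
python3 arc.py 197 177 89 90 8
```

```text
pos [539.74 194.24 101.74] yaw 0.6747299115274331 F [ 0.1  -4.64  2.46] Tq [-0.55 -0.35 -0.16] t 11.05
194 [ 0.13 -0.44  0.06] 0.055
192 [ 0.19 -0.82  0.12] 0.107
190 [ 0.26 -1.2   0.16] 0.159
187 [ 0.34 -1.58  0.2 ] 0.212
184 [ 0.44 -1.95  0.23] 0.265
182 [ 0.55 -2.33  0.25] 0.318
180 [ 0.67 -2.7   0.26] 0.371
177 [ 0.81 -3.07  0.26] 0.425
```

Request:
play_rows([
  {"delta_pos": [0.1, -0.4, 0.05], "yaw": 0.055, "jaw": 5},
  {"delta_pos": [0.2, -0.8, 0.1], "yaw": 0.105, "jaw": 5},
  {"delta_pos": [0.25, -1.2, 0.15], "yaw": 0.16, "jaw": 5},
  {"delta_pos": [0.35, -1.6, 0.2], "yaw": 0.21, "jaw": 5},
  {"delta_pos": [0.4, -1.8, 0.2], "yaw": 0.24, "jaw": 5},
  {"delta_pos": [0.45, -2.0, 0.2], "yaw": 0.265, "jaw": 5},
  {"delta_pos": [0.5, -2.2, 0.2], "yaw": 0.29, "jaw": 5},
  {"delta_pos": [0.5, -2.2, 0.2], "yaw": 0.29, "jaw": 5},
])

```text
clock: 11.85
eef_pos: [529.4, 214.8, 99.5]
tcp_rot: [3.141, 0.001, 0.386]
contact_force: [-1.9, -4.6, 2.3]
opening: 0.199
grasp_force: 42.5
```

```bash
python3 arc.py 183 167 90 90 8; python3 - <<'E'
from h import *
for c in('side','top'):
    p,d=vision.grab_frame(c);np.save(c+'6.npy',d);cv2.imwrite(f'pics/{c}7.png',p[:,:,::-1])
b=cv2.imread('pics/top7.png')[165:235,250:340];a=cv2.imread('pics/side7.png')[170:240,330:420]
cv2.imwrite('pics/c7.png',cv2.resize(np.vstack([a,b]),(386,600),interpolation=cv2.INTER_CUBIC))
from fit import *
d=np.load('top6.npy')
E
```

```text
pos [529.45 214.79  99.47] yaw 0.385679329218805 F [-1.88 -4.58  2.27] Tq [-0.66  0.02 -0.11] t 11.85
181 [ 0.03 -0.26  0.04] 0.05
179 [ 0.05 -0.57  0.04] 0.093
177 [ 0.08 -0.88  0.04] 0.136
175 [ 0.12 -1.19  0.02] 0.178
173 [ 0.17 -1.5   0.  ] 0.221
171 [ 0.23 -1.81 -0.02] 0.263
169 [ 0.3  -2.12 -0.05] 0.305
167 [ 0.37 -2.42 -0.09] 0.347
```

View pics/c7.png

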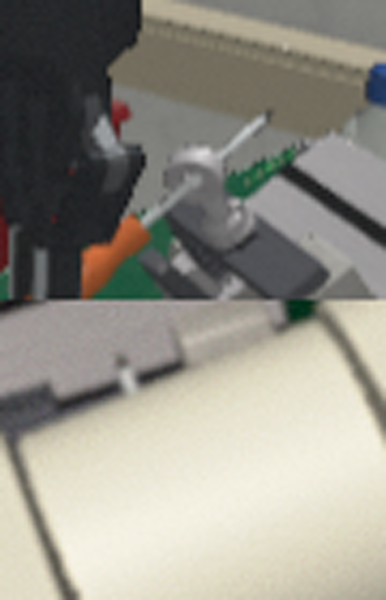

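Request:
play_rows([
  {"delta_pos": [0.03, -0.25, 0.03], "yaw": 0.05, "jaw": 5},
  {"delta_pos": [0.05, -0.4, 0.03], "yaw": 0.07, "jaw": 5},
  {"delta_pos": [0.05, -0.6, 0.03], "yaw": 0.095, "jaw": 5},
  {"delta_pos": [0.08, -0.75, 0.03], "yaw": 0.115, "jaw": 5},
  {"delta_pos": [0.08, -0.9, 0.03], "yaw": 0.135, "jaw": 5},
  {"delta_pos": [0.1, -1.05, 0.03], "yaw": 0.155, "jaw": 5},
  {"delta_pos": [0.12, -1.2, 0.02], "yaw": 0.18, "jaw": 5},
  {"delta_pos": [0.12, -1.2, 0.02], "yaw": 0.18, "jaw": 5},
])

```text
clock: 12.75
eef_pos: [526.0, 226.9, 99.2]
tcp_rot: [-3.142, 0.0, 0.205]
contact_force: [-3.1, -3.8, 0.2]
opening: 0.201
grasp_force: 42.0
```

```bash
python3 arc.py 175 163 90 90 6; python3 - <<'E'
from fit import *
import io,contextlib
p,d=vision.grab_frame('side');cv2.imwrite('pics/side8.png',p[:,:,::-1]);np.save('side7.npy',d)
for f in('side6','side7'):
    d=np.load(f+'.npy');m=np.zeros(d.shape,bool);m[200:232,360:395]=1
    Q=(cloud('side',d,m)-C)@R;E=np.array([-47,-4.8,79])
    Q=Q[(np.linalg.norm(Q-E,axis=1)<17)&(Q[:,2]>69)]
    def fp(x):return sdf([x[0],x[1],x[2],x[3]],Q)
    b=min((least_squares(fp,[-48,-5,78.5,np.radians(a)],loss='soft_l1',f_scale=.7) for a in range(190,270,10)),key=lambda o:o.cost)
    print(f,len(Q),b.x[:3],np.degrees(b.x[3]),b.cost)
E
```

```text
pos [525.99 226.88  99.23] yaw 0.20498698277813981 F [-3.08 -3.84  0.24] Tq [-0.51  0.15 -0.08] t 12.75
173 [-0.01 -0.26 -0.02] 0.04
171 [-0.   -0.57 -0.04] 0.082
169 [ 0.01 -0.88 -0.08] 0.124
167 [ 0.03 -1.19 -0.11] 0.166
165 [ 0.05 -1.5  -0.16] 0.208
163 [ 0.09 -1.81 -0.21] 0.249
side6 160 [-49.17  -5.47  78.62] 235.51355061766037 79.69465413039754
side7 158 [-49.12  -5.12  78.46] 227.66695053325773 84.08257432368661
```

```bash
python3 - <<'E'
from fit import *
d=np.load('side7.npy');m=np.zeros(d.shape,bool);m[180:235,340:420]=1
Q=(cloud('side',d,m)-C)@R;E=np.array([-49,-5.2,78.6])
for nm,lo,hi in(('tip side',17,60),('handle side',17,45)):
    s=1 if nm[0]=='t' else -1
    K=Q[(abs(Q[:,2]-79)<14)&(s*(Q[:,0]-E[0])>lo)&(s*(Q[:,0]-E[0])<hi)&(abs(Q[:,1]-E[1])<30)]
    if len(K)<5:print(nm,len(K));continue
    c=np.median(K,0);K=K[np.linalg.norm((K-c)[:,1:],axis=1)<12];c=K.mean(0);w=np.linalg.svd(K-c)[2][0];w*=-np.sign(w[0])
    print(nm,len(K),'c',c,'dir',np.degrees(np.arctan2(w[1],w[0]))%360,'elev',np.degrees(np.arcsin(w[2])),'from E',np.degrees(np.arctan2(*(-s*(c-E))[[1,0]]... if False else np.arctan2(-s*(c-E)[1],-s*(c-E)[0]))%360)
E
python3 - <<'E'
import cv2
b=cv2.imread('pics/side8.png')[170:260,300:420];cv2.imwrite('pics/c8.png',cv2.resize(b,(800,600),interpolation=cv2.INTER_CUBIC))
E
```

```text
File "<stdin>", line 9
    print(nm,len(K),'c',c,'dir',np.degrees(np.arctan2(w[1],w[0]))%360,'elev',np.degrees(np.arcsin(w[2])),'from E',np.degrees(np.arctan2(*(-s*(c-E))[[1,0]]... if False else np.arctan2(-s*(c-E)[1],-s*(c-E)[0]))%360)
                                                                                                                                         ^^^^^^^^^^^^^^^^^^^^^^^^^^^^^^^^^^^^^^^^^^^^^^^^^^^^^^^^^^^^^^^^^^^^^^
SyntaxError: invalid syntax. Perhaps you forgot a comma?
```

View pics/c8.png

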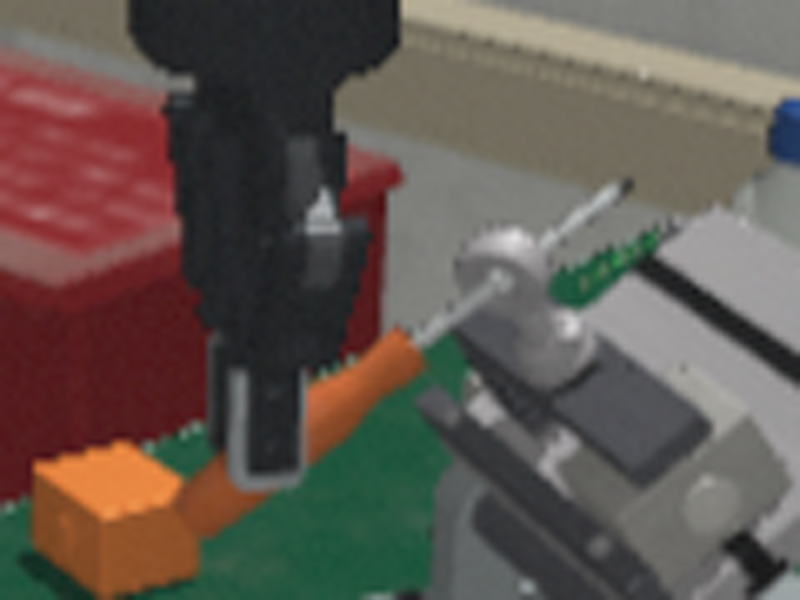

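I have now viewed 11 pictures, one over the limit of 10, so the rest goes by numbers only.

```bash
cat > lean.py <<'E'
from fit import *
def lean(d):
    m=np.zeros(d.shape,bool);m[175:240,335:420]=1
    Q=(cloud('side',d,m)-C)@R;E=np.array([-49,-5.2,78.6])
    cs=[]
    for s,lo,hi in((1,16,42),(-1,16,45)):
        K=Q[(abs(Q[:,2]-79)<14)&(s*(Q[:,0]-E[0])>lo)&(s*(Q[:,0]-E[0])<hi)&(abs(Q[:,1]-E[1])<22)]
        if len(K)<4:print('few',s,len(K));continue
        c=np.median(K,0);cs.append(c);print(s,len(K),c,K.std(0))
    if len(cs)==2:
        w=cs[1]-cs[0];print('shank dir',np.degrees(np.arctan2(w[1],w[0]))%360,'elev',np.degrees(np.arctan2(w[2],np.hypot(*w[:2]))))
        t=(E[0]-cs[0][0])/w[0];ax=cs[0]+t*w;print('line at E',ax-E)
        # ring fit without shank points
        q=Q-cs[0];wn=w/np.linalg.norm(w);dist=np.linalg.norm(q-np.outer(q@wn,wn),axis=1)
        K=Q[(np.linalg.norm(Q-E,axis=1)<17)&(Q[:,2]>69)&(dist>5)]
        b=min((least_squares(lambda x:sdf(x,K),[-48,-5,78.5,np.radians(a)],loss='soft_l1',f_scale=.7) for a in range(190,270,10)),key=lambda o:o.cost)
        print('ring',len(K),b.x[:3],'phi',np.degrees(b.x[3]),b.cost/len(K))
if __name__=='__main__':
    import sys
    lean(np.load(sys.argv[1]) if len(sys.argv)>1 else vision.grab_frame('side')[1])
E
python3 lean.py side6.npy; python3 lean.py side7.npy; python3 lean.py side0.npy
```

```text
1 34 [-20.34  -5.09  78.33] [7.67 1.64 1.5 ]
-1 66 [-85.01 -10.44  79.15] [7.79 3.28 3.23]
shank dir 184.73296853295176 elev 0.7208166045331165
line at E [ 0.   -2.26  0.09]
ring 127 [-49.01  -5.11  78.51] phi 230.66501572962912 0.2584886371099652
1 34 [-19.59  -8.56  78.95] [7.15 1.99 1.42]
-1 66 [-85.59  -5.15  79.37] [8.1  3.09 3.19]
shank dir 177.04422223734213 elev 0.3697467237386531
line at E [ 0.   -1.84  0.54]
ring 129 [-48.8   -4.62  78.39] phi 220.0779691181559 0.2738700794332738
few 1 0
few -1 0
```

Request:
play_rows([
  {"delta_pos": [0, -0.15, -0.01], "yaw": 0.02, "jaw": 5},
  {"delta_pos": [0, -0.26, -0.02], "yaw": 0.04, "jaw": 5},
  {"delta_pos": [0, -0.42, -0.03], "yaw": 0.06, "jaw": 5},
  {"delta_pos": [0, -0.57, -0.04], "yaw": 0.08, "jaw": 5},
  {"delta_pos": [0, -0.72, -0.06], "yaw": 0.1, "jaw": 5},
  {"delta_pos": [0, -0.88, -0.08], "yaw": 0.12, "jaw": 5},
  {"delta_pos": [0, -0.88, -0.08], "yaw": 0.12, "jaw": 5},
  {"delta_pos": [0, -0.88, -0.08], "yaw": 0.12, "jaw": 5},
])

```text
clock: 13.6
eef_pos: [524.3, 235.4, 100.0]
tcp_rot: [-3.142, 0.0, 0.086]
contact_force: [-3.2, -2.9, -0.3]
opening: 0.2
grasp_force: 41.9
```

```bash
python3 lean.py;python3 arc.py 169 157 90 90 6
```

```text
1 34 [-19.81 -11.42  78.63] [7.28 2.1  1.68]
-1 67 [-85.57  -2.36  78.83] [8.1  2.57 3.29]
shank dir 172.1529409794632 elev 0.17361002892746683
line at E [ 0.   -2.2   0.11]
ring 129 [-48.84  -4.71  78.59] phi 215.97987775911375 0.22342276479555087
pos [524.25 235.35 100.02] yaw 0.0860420780963389 F [-2.99 -3.45  1.03] Tq [-0.54  0.32  0.04] t 13.65
167 [-0.02 -0.33 -0.03] 0.047
165 [-0.02 -0.64 -0.08] 0.089
163 [-0.02 -0.95 -0.13] 0.13
161 [-0.01 -1.26 -0.18] 0.17
159 [ 0.01 -1.57 -0.25] 0.211
157 [ 0.03 -1.87 -0.31] 0.251
```

Request:
play_rows([
  {"delta_pos": [0, -0.16, -0.01], "yaw": 0.02, "jaw": 5},
  {"delta_pos": [0, -0.33, -0.03], "yaw": 0.045, "jaw": 5},
  {"delta_pos": [0, -0.48, -0.05], "yaw": 0.065, "jaw": 5},
  {"delta_pos": [0, -0.64, -0.08], "yaw": 0.09, "jaw": 5},
  {"delta_pos": [0, -0.8, -0.1], "yaw": 0.11, "jaw": 5},
  {"delta_pos": [0, -0.8, -0.1], "yaw": 0.11, "jaw": 5},
  {"delta_pos": [0, -0.8, -0.1], "yaw": 0.11, "jaw": 5},
  {"delta_pos": [0, -0.8, -0.1], "yaw": 0.11, "jaw": 5},
])

```text
clock: 14.45
eef_pos: [523.4, 242.9, 100.9]
tcp_rot: [3.141, 0.001, -0.025]
contact_force: [-2.7, -4.8, -0.6]
opening: 0.2
grasp_force: 42.0
```

```bash
python3 lean.py;python3 arc.py 164 152 90 90 6
```

```text
1 34 [-19.72 -13.5   79.07] [7.59 2.38 1.46]
-1 71 [-85.42   0.66  79.28] [8.03 2.79 3.49]
shank dir 167.8400291501897 elev 0.18230915189035618
line at E [ 0.   -1.99  0.56]
ring 120 [-48.72  -4.35  78.55] phi 211.71643435153877 0.2612068332222025
pos [523.38 242.94 100.87] yaw -0.02477222165395543 F [-3.62 -4.54 -0.34] Tq [-0.96  0.3   0.19] t 14.5
162 [-0.04 -0.34 -0.07] 0.039
160 [-0.06 -0.65 -0.13] 0.08
158 [-0.07 -0.95 -0.2 ] 0.12
156 [-0.07 -1.26 -0.27] 0.16
154 [-0.06 -1.56 -0.34] 0.199
152 [-0.04 -1.87 -0.43] 0.238
```

Request:
play_rows([
  {"delta_pos": [0, -0.16, -0.03], "yaw": 0.02, "jaw": 5},
  {"delta_pos": [-0.03, -0.34, -0.07], "yaw": 0.04, "jaw": 5},
  {"delta_pos": [-0.05, -0.5, -0.1], "yaw": 0.06, "jaw": 5},
  {"delta_pos": [-0.06, -0.65, -0.13], "yaw": 0.08, "jaw": 5},
  {"delta_pos": [-0.07, -0.8, -0.16], "yaw": 0.1, "jaw": 5},
  {"delta_pos": [-0.07, -0.95, -0.2], "yaw": 0.12, "jaw": 5},
  {"delta_pos": [-0.07, -0.95, -0.2], "yaw": 0.12, "jaw": 5},
  {"delta_pos": [-0.07, -0.95, -0.2], "yaw": 0.12, "jaw": 5},
])

```text
clock: 15.3
eef_pos: [522.8, 251.4, 102.5]
tcp_rot: [3.139, 0.001, -0.144]
contact_force: [-1.3, -8.9, -2.3]
opening: 0.2
grasp_force: 42.3
```

```bash
python3 lean.py;python3 arc.py 158 146 90 90 6
```

```text
1 36 [-21.3  -16.06  78.84] [7.37 3.3  1.39]
-1 76 [-84.44   4.01  78.99] [7.73 3.48 3.49]
shank dir 162.36777561742844 elev 0.12737755003570597
line at E [ 0.   -2.06  0.3 ]
ring 119 [-49.06  -4.99  78.28] phi 215.76060287946905 0.2702607929653477
pos [522.83 251.43 102.52] yaw -0.144337978065473 F [ -1.34 -10.4   -2.89] Tq [-1.75  0.13  0.2 ] t 15.35
156 [-0.04 -0.41 -0.1 ] 0.04
154 [-0.07 -0.71 -0.18] 0.079
152 [-0.09 -1.02 -0.26] 0.118
150 [-0.1  -1.32 -0.35] 0.156
148 [-0.1  -1.62 -0.44] 0.194
146 [-0.09 -1.91 -0.54] 0.231
```

```bash
python3 arc.py 158 235 90 90 16
```

```text
pos [522.83 251.43 102.52] yaw -0.144337978065473 F [ -1.34 -10.4   -2.89] Tq [-1.75  0.13  0.2 ] t 15.35
163 [0.13 0.62 0.12] -0.097
168 [0.31 1.35 0.23] -0.196
172 [0.54 2.06 0.31] -0.297
177 [0.83 2.76 0.35] -0.4
182 [1.16 3.44 0.35] -0.502
187 [1.53 4.1  0.32] -0.605
192 [1.95 4.72 0.25] -0.706
197 [2.41 5.31 0.15] -0.806
201 [2.91 5.86 0.01] -0.903
206 [ 3.44  6.38 -0.16] -0.998
211 [ 4.    6.84 -0.37] -1.091
216 [ 4.58  7.26 -0.61] -1.18
221 [ 5.19  7.62 -0.88] -1.266
225 [ 5.81  7.93 -1.17] -1.35
230 [ 6.44  8.19 -1.49] -1.431
235 [ 7.09  8.38 -1.84] -1.509
```

Request:
play_rows([
  {"delta_pos": [0.13, 0.6, 0.12], "yaw": -0.097, "jaw": 5},
  {"delta_pos": [0.3, 1.35, 0.23], "yaw": -0.196, "jaw": 5},
  {"delta_pos": [0.55, 2.05, 0.3], "yaw": -0.297, "jaw": 5},
  {"delta_pos": [0.83, 2.75, 0.35], "yaw": -0.4, "jaw": 5},
  {"delta_pos": [1.15, 3.45, 0.35], "yaw": -0.5, "jaw": 5},
  {"delta_pos": [1.55, 4.1, 0.32], "yaw": -0.605, "jaw": 5},
  {"delta_pos": [1.95, 4.7, 0.25], "yaw": -0.706, "jaw": 5},
  {"delta_pos": [2.4, 5.3, 0.15], "yaw": -0.806, "jaw": 5},
])

```text
clock: 16.15
eef_pos: [540.2, 197.1, 101.9]
tcp_rot: [3.141, -0.002, 0.665]
contact_force: [-0.1, -1.6, -0.2]
opening: 0.194
grasp_force: 42.0
```

```bash
python3 lean.py; python3 arc.py 197 233 90 90 8
```

```text
1 30 [-20.58   3.78  77.34] [7.22 2.73 1.28]
-1 11 [-89.19 -21.49  74.14] [4.97 2.15 2.48]
shank dir 200.21789880413016 elev -2.5047667558395967
line at E [ 0.   -1.49 -2.59]
ring 54 [-49.85  -5.03  78.31] phi 220.7045857504863 0.2630875743739792
pos [540.9  196.41 102.13] yaw 0.6702679900814209 F [ 0.05 -1.41  0.27] Tq [-0.15  0.01 -0.03] t 16.2
202 [-0.27  0.73 -0.05] -0.092
206 [-0.28  1.42 -0.21] -0.181
210 [-0.24  2.1  -0.4 ] -0.268
215 [-0.15  2.77 -0.62] -0.352
220 [-0.02  3.42 -0.87] -0.433
224 [ 0.16  4.05 -1.14] -0.512
228 [ 0.38  4.65 -1.43] -0.588
233 [ 0.64  5.23 -1.74] -0.662
```

Request:
play_rows([
  {"delta_pos": [-0.2, 0.7, -0.05], "yaw": -0.09, "jaw": 5},
  {"delta_pos": [-0.27, 1.4, -0.2], "yaw": -0.18, "jaw": 5},
  {"delta_pos": [-0.24, 2.1, -0.4], "yaw": -0.268, "jaw": 5},
  {"delta_pos": [-0.15, 2.75, -0.6], "yaw": -0.35, "jaw": 5},
  {"delta_pos": [0, 3.4, -0.85], "yaw": -0.433, "jaw": 5},
  {"delta_pos": [0.15, 4.05, -1.15], "yaw": -0.512, "jaw": 5},
  {"delta_pos": [0.35, 4.6, -1.4], "yaw": -0.58, "jaw": 5},
  {"delta_pos": [0.35, 4.6, -1.4], "yaw": -0.58, "jaw": 5},
])

```text
clock: 17.0
eef_pos: [571.9, 163.3, 116.0]
tcp_rot: [3.14, -0.002, 1.24]
contact_force: [2.0, 2.0, -2.9]
opening: 0.197
grasp_force: 42.7
```

```bash
python3 lean.py; python3 arc.py 228 228 90 160 7
```

```text
few 1 0
few -1 0
pos [571.46 163.44 115.79] yaw 1.2377814941573941 F [ 2.36  2.93 -2.38] Tq [ 0.07 -0.26 -0.12] t 17.05
228 [-0.97  0.1   0.35] -0.012
228 [-1.9   0.11  0.73] -0.012
228 [-2.82  0.12  1.12] -0.012
228 [-3.74  0.13  1.5 ] -0.012
228 [-4.67  0.14  1.88] -0.012
228 [-5.59  0.15  2.27] -0.012
228 [-6.52  0.16  2.65] -0.012
```

Request:
play_rows([
  {"delta_pos": [-0.5, 0.05, 0.2], "yaw": 0, "jaw": 5},
  {"delta_pos": [-1.2, 0.05, 0.5], "yaw": 0, "jaw": 5},
  {"delta_pos": [-2.1, 0.05, 0.85], "yaw": 0, "jaw": 5},
  {"delta_pos": [-3.0, 0.05, 1.2], "yaw": 0, "jaw": 5},
  {"delta_pos": [-3.9, 0.05, 1.6], "yaw": 0, "jaw": 5},
  {"delta_pos": [-4.8, 0.05, 1.95], "yaw": 0, "jaw": 5},
  {"delta_pos": [-5.7, 0.05, 2.3], "yaw": 0, "jaw": 5},
  {"delta_pos": [-6.5, 0.05, 2.65], "yaw": 0, "jaw": 5},
])

```text
clock: 17.85
eef_pos: [549.4, 100.0, 88.8]
tcp_rot: [-3.141, 0.0, 1.241]
contact_force: [0.8, -0.6, -0.6]
opening: 0.197
grasp_force: 42.8
```

```bash
python3 - <<'E'
from h import *
np.set_printoptions(precision=1,suppress=True)
U={}
for c in('side','top'):
    p,d=vision.grab_frame(c);np.save(c+'9.npy',d)
    for t in('driver_tip','shank_45','driver_end'):
        for L in vision.landmark_of(c,t)[:2]:U.setdefault((c,t),L['uv']);print(c,t,L['uv'],L['conf'])
for t in('driver_tip','shank_45','driver_end'):
    if ('side',t) in U and ('top',t) in U:print(t,cross(U['side',t],U['top',t]))
from fit import *
grabfit({c:np.load(c+'9.npy') for c in('top','side')})
s=r.sense();print(s['eef_pos'],s['contact_force'],s['opening'])
E
```

```text
side shank_45 [364.3, 243.4] 0.74
side shank_45 [255.7, 280.6] 0.24
side driver_end [355.7, 288.7] 0.58
side driver_end [400.1, 275.3] 0.43
top driver_tip [302.5, 204.7] 0.74
top shank_45 [325.9, 216.1] 0.6
top shank_45 [290.6, 330.0] 0.56
top driver_end [213.8, 196.1] 0.57
shank_45 (array([573. , 171.5, 115.8]), np.float64(7.44830168904463))
driver_end (array([ 622.7,  420.4, -122.2]), np.float64(69.91741621005094))
top 154 uvh [-45.24  -4.16  77.63] phi 214.7287433700731 rms 0.7542970104907679 world [599.93 242.49 154.38]
  return _methods._mean(a, axis=axis, dtype=dtype,
  ret = um.true_divide(
  ret = ret.dtype.type(ret / rcount)
Traceback (most recent call last):
  File "fit.py", line 24, in grabfit
    o=fit(Q);print(c,len(Q),'uvh',o.x[:3],'phi',np.degrees(o.x[3]),'rms',np.sqrt(2*o.cost/len(Q)),'world',C+R@o.x[:3])
  File "fit.py", line 15, in fit
    o=least_squares(sdf,[np.median(Q[:,0]),np.median(Q[:,1]),80,ph],args=(Q,),loss='soft_l1',f_scale=1)
ValueError: Initial guess is outside of provided bounds
```

Request:
play_rows([
  {"delta_pos": [-2, 0, 0.5], "yaw": 0, "jaw": 5},
  {"delta_pos": [-4.5, -0.5, -1], "yaw": -0.1, "jaw": 5},
  {"delta_pos": [-6.5, -1.2, -2.5], "yaw": -0.24, "jaw": 5},
  {"delta_pos": [-8, -2, -4], "yaw": -0.38, "jaw": 5},
  {"delta_pos": [-9, -2.6, -4], "yaw": -0.52, "jaw": 5},
  {"delta_pos": [-9.8, -3.2, -4], "yaw": -0.66, "jaw": 5},
  {"delta_pos": [-10.2, -3.6, -4], "yaw": -0.8, "jaw": 5},
  {"delta_pos": [-10.2, -3.6, -4], "yaw": -0.94, "jaw": 5},
])

```text
clock: 19.05
eef_pos: [482.2, 16.1, 129.3]
tcp_rot: [-3.142, 0.0, 2.188]
contact_force: [0.5, 0.0, -0.2]
opening: 0.201
grasp_force: 42.8
```

```bash
python3 go.py 482.5 14 60 2.443
```

```text
clock 19.05 pos [482.2  16.1 129.3] yaw 2.188 F [ 0.5  0.  -0.2] open 0.201 -> d cm [-0.18 -0.1   6.93] dyaw -0.255
```

Request:
play_rows([
  {"delta_pos": [0.2, -0.4, 1], "yaw": -0.13, "jaw": 5},
  {"delta_pos": [0.7, -0.5, 3], "yaw": -0.255, "jaw": 5},
  {"delta_pos": [0.8, -0.5, 5], "yaw": -0.255, "jaw": 5},
  {"delta_pos": [0.8, -0.5, 7], "yaw": -0.255, "jaw": 5},
  {"delta_pos": [0.8, -0.5, 7], "yaw": -0.255, "jaw": 5},
  {"delta_pos": [0.8, -0.5, 7], "yaw": -0.255, "jaw": 5},
  {"delta_pos": [0.8, -0.5, 7], "yaw": -0.255, "jaw": 5},
  {"delta_pos": [0.8, -0.5, 7], "yaw": -0.255, "jaw": 5},
], grip_force=30)

```text
clock: 19.85
eef_pos: [475.0, 19.9, 60.1]
tcp_rot: [3.14, 0.001, 2.437]
contact_force: [0.3, 0.5, -0.9]
opening: 0.195
grasp_force: 42.8
```

```bash
python3 go.py 474 21 9 2.443; python3 - <<'E'
from h import *
U={}
for c in('side','top'):
    p,d=vision.grab_frame(c)
    for t in('driver_tip','driver_end'):
        for L in vision.landmark_of(c,t)[:1]:U[c,t]=L['uv'];print(c,t,L['uv'],L['conf'])
for t in('driver_tip','driver_end'):
    if ('side',t) in U and ('top',t) in U:print(t,cross(U['side',t],U['top',t]))
E
```

```text
clock 19.85 pos [475.   19.9  60.1] yaw 2.437 F [ 0.3  0.5 -0.9] open 0.195 -> d cm [0.15 0.01 5.11] dyaw -0.006
side driver_tip [256.4, 257.1] 0.76
side driver_end [326.4, 327.1] 0.73
top driver_tip [381.9, 295.7] 0.73
driver_tip (array([405.9881586 ,  72.35934082, 138.18121434]), np.float64(50.00493726510401))
```

Request:
play_rows([
  {"delta_pos": [0, 0, 1.5], "yaw": 0, "jaw": 5},
  {"delta_pos": [0, 0, 2.8], "yaw": 0, "jaw": 5},
  {"delta_pos": [0, 0, 3.3], "yaw": 0, "jaw": 5},
  {"delta_pos": [0, 0, 3.7], "yaw": 0, "jaw": 5},
  {"delta_pos": [0, 0, 4.1], "yaw": 0, "jaw": 5},
  {"delta_pos": [0, 0, 4.5], "yaw": 0, "jaw": 5},
  {"delta_pos": [0, 0, 4.9], "yaw": 0, "jaw": 5},
  {"delta_pos": [0, 0, 5.1], "yaw": 0, "jaw": 5},
], grip_force=25)

```text
clock: 20.95
eef_pos: [473.8, 20.2, 9.2]
tcp_rot: [-3.141, -0.001, 2.436]
contact_force: [-9.8, 7.9, 30.1]
opening: 0.2
grasp_force: 56.6
```

```bash
python3 go.py 474 21 8 2.443; python3 - <<'E'
from h import *
U={}
for c in('side','top'):
    p,d=vision.grab_frame(c)
    for t in('driver_tip','driver_end','side_cutters'):
        for L in vision.landmark_of(c,t)[:1]:U[c,t]=L['uv'];print(c,t,L['uv'],L['conf'],at_z(c,L['uv'],12))
for t in('driver_tip','driver_end'):
    if ('side',t) in U and ('top',t) in U:print(t,cross(U['side',t],U['top',t]))
E
```

```text
clock 20.95 pos [473.8  20.2   9.2] yaw 2.436 F [-9.8  7.9 30.1] open 0.2 -> d cm [0.04 0.07 0.12] dyaw -0.007
side driver_tip [253.0, 293.3] 0.87 [358.87001093 169.98151696  12.        ]
side driver_end [326.3, 345.4] 0.8 [492.83063891   5.1056223   12.        ]
side side_cutters [254.4, 348.4] 0.75 [3.77901019e+02 1.13597549e-01 1.20000000e+01]
top driver_tip [357.8, 320.9] 0.49 [375.28489016 102.74973447  12.        ]
top side_cutters [399.4, 312.5] 0.76 [391.24637773  17.18887923  12.        ]
driver_tip (array([372.97567122, 106.93312277,  49.43687115]), np.float64(11.62899860067634))
```

Request:
play_rows([
  {"delta_pos": [0, 0, -0.4], "yaw": 0, "jaw": 5},
  {"delta_pos": [0, 0, -0.5], "yaw": 0, "jaw": 5},
  {"delta_pos": [0, 0, -0.5], "yaw": 0, "jaw": 24},
  {"delta_pos": [0, 0, -0.5], "yaw": 0, "jaw": 30},
  {"delta_pos": [0, 0, -0.5], "yaw": 0, "jaw": 38},
  {"delta_pos": [0, 0, -0.5], "yaw": 0, "jaw": 40},
  {"delta_pos": [0, 0, -0.5], "yaw": 0, "jaw": 40},
  {"delta_pos": [0, 0, -0.5], "yaw": 0, "jaw": 40},
], grip_force=20)

```text
clock: 22.15
eef_pos: [474.1, 19.9, 13.0]
tcp_rot: [-3.141, -0.0, 2.437]
contact_force: [0.3, -0.2, -0.2]
opening: 0.402
grasp_force: 0.0
```

Request:
play_rows([
  {"delta_pos": [0, 0, -1], "yaw": 0, "jaw": 40},
  {"delta_pos": [0, 0, -2.5], "yaw": 0, "jaw": 40},
  {"delta_pos": [0, 0, -5], "yaw": 0, "jaw": 40},
  {"delta_pos": [0, 0, -8], "yaw": 0, "jaw": 40},
  {"delta_pos": [0, 0, -12], "yaw": 0, "jaw": 40},
  {"delta_pos": [0, 0, -16], "yaw": 0, "jaw": 40},
  {"delta_pos": [0, 0, -19], "yaw": 0, "jaw": 40},
  {"delta_pos": [0, 0, -20], "yaw": 0, "jaw": 40},
])

```text
clock: 22.95
eef_pos: [475.7, 19.9, 217.0]
tcp_rot: [3.138, 0.004, 2.437]
contact_force: [0.4, -0.7, 1.1]
opening: 0.399
grasp_force: 0.0
```

```bash
cat > fin.py <<'E'
from h import *
np.set_printoptions(precision=1,suppress=True)
U={}
for c in('side','top'):
    p,d=vision.grab_frame(c);np.save(c+'f.npy',d)
    for t in('driver_tip','driver_end','side_cutters','tall_punch','calipers','spare_punch','clamp_strap'):
        for L in vision.landmark_of(c,t)[:1]:U[c,t]=L['uv'];print(c,t,np.array(L['uv']),L['conf'],at_z(c,L['uv'],12))
for t in('driver_tip','driver_end'):
    if ('side',t) in U and ('top',t) in U:print(t,cross(U['side',t],U['top',t]))
from fit import *
grabfit({c:np.load(c+'f.npy') for c in('top','side')})
E
python3 go.py 474 21 200 2.443; python3 fin.py
```

```text
clock 22.95 pos [475.7  19.9 217. ] yaw 2.437 F [ 0.4 -0.7  1.1] open 0.399 -> d cm [ 0.2  -0.03  1.7 ] dyaw -0.006
side driver_tip [250.6 308.6] 0.85 [359.8 116.2  12. ]
side driver_end [326.  344.2] 0.85 [492.5   8.2  12. ]
side side_cutters [253.8 351.1] 0.94 [377.6  -6.7  12. ]
side tall_punch [256.6 313.5] 0.43 [372.2 100.   12. ]
side calipers [254.3 283.4] 0.94 [357.7 208.2  12. ]
side spare_punch [322. 249.] 0.94 [498.8 365.   12. ]
side clamp_strap [386.7 226.2] 0.71 [671.3 498.6  12. ]
top driver_tip [350.4 325.4] 0.6 [366.4 118.   12. ]
top driver_end [404.5 261.9] 0.96 [494.6   4.2  12. ]
top side_cutters [400.5 312.1] 0.62 [392.   14.9  12. ]
top tall_punch [211.  195.9] 0.62 [634.4 401.6  12. ]
top calipers [290.5 328.6] 0.91 [361.5 239.9  12. ]
top spare_punch [223. 261.] 0.74 [500.  376.6  12. ]
top clamp_strap [283.5 187.6] 0.69 [650.8 252.2  12. ]
driver_tip (array([363. , 117.6,  10.9]), np.float64(6.620406898150482))
driver_end (array([493.4,   4.8,  14.6]), np.float64(2.1944132583734994))
top 153 uvh [-45.73  -3.87  78.5 ] phi 215.35850080295552 rms 0.7536609577266924 world [598.98 242.5  154.8 ]
side 145 uvh [-49.01  -4.82  78.96] phi 213.17802709753167 rms 0.7756158810229867 world [596.47 240.68 153.3 ]
both [-47.52  -4.39  78.7 ] 215.2268172830937 [597.63 241.51 153.94] 169.92612513791573
```

```bash
python3 -c "
from rig import r
print(r.sign_off())"
```

```text
the job is handed in; nothing more can be done
None
```

I handed the job in at about 23 s. The eye bolt reads about 215° by camera fit, which is its stop, and the screwdriver lies flat in the tray with its tip about 8 mm inside the end wall. Strap pressure and punch shift were not measured directly, the hand-in returned no verdict, and I viewed 11 pictures, one over the limit of 10.

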